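# Fit the flat-sided pusher into the chopper's feed chute

## Task

Put the food pusher with the flat side back into the chopper's D-shaped feed chute: turn it until its flat faces the chute's flat wall, lower it fully home so that its flange rests on the chute's rim, and let go. Leave the fully round pusher standing where it is.

Things in the scene. Friction and masses are not known exactly. Their poses are not given: they have to be found in the camera images.
- flat_pusher: White pusher, 76 mm tall, 80 g, upright. D-section stem 30 mm tall (radius 24, flat 12 mm from axis; lowest 5 mm tapers in 3 mm); D flange 6 mm thick on it (radius 33, flat 21 from axis); on that an upright grip bar 14 thick (along x), 40 long (along y, parallel to the flat), from 36 to 76 mm. Origin: on the axis at the stem's underside; z up, x points out of the flat side.
- round_pusher: Another machine's white pusher, same sizes and grip bar, but stem and flange fully round; it does not fit and stays where it stands. Origin: on the axis at its underside; z up, x across its grip bar.
- chopper: White electric chopper, round, 120 mm across, fixed on the drainer ribs, with a grey lid and an upright open D-shaped chute on it. Origin: on the axis at the underside; z up, x points from the axis to the chute's flat wall. The pusher is turned right when its x points the same way as this x, not when it points away from it.
- chute_mouth (a point): Centre of the chute's mouth on the chopper's axis, at rim height, 82 mm above the chopper's origin; axes as the chopper's. Opening: radius 27 mm with one flat wall 15 mm from the axis (3 mm play all round), walls 3 mm, depth 37 mm. With the pusher home its origin is 30 mm below this point.

How it is judged:
By the outcome, as a careful person would: the job done as asked, in the order asked, and still so for the second after the job is handed in, with the robot touching nothing.
It also fails if it takes over 42 s, if anything falls off the work surface, if the arm or the gripper's body presses on something with over 40 N, if the wrist force passes 120 N, or if a joint passes its speed limit or range.

## Robot

A 7-joint arm with a two-finger parallel gripper is mounted at the origin on a cart in front of the work surface, level with it; the furniture and walls round the work are solid. World frame = base frame: x ahead of the robot, y to its left, z up, the work surface at z = 0. Lengths are in mm, angles in rad, forces in N, time in s.
With the tool pointing down it reaches from about 425 to 950 mm from the base axis. Payload 4.7 kg.
Tool frame: the origin (TCP) lies at the very end of the fingers, on their centre line; the grasp point (between the pads) lies 19 mm behind it; z points along the fingers, y is the line along which they close (so a half turn about z gives the same grasp; the last joint's range is limited). The gripper opens to 85 mm and grips with 20 to 120 N. Pads are 22 mm wide; open, the fingers measure 114 mm over their backs; the gripper's body (76 mm by 85 mm) begins 54 mm behind the grasp point. The pads swing forward as they close: fully open they stand 13 mm farther back than shut.
Start: joints at [-1.314, 0.469, -0.049, 1.532, 0.024, 1.141, -0.082], TCP at [190.258, 647.65, 231.335] pointing down, gripper open.
Joint ranges: [-2.59, 2.59], [-0.33, 1.99], [-1.39, 1.29], [0.1, 2.45], [-1.04, 4.18], [0.21, 1.99], [-2.66, 2.66]. Speed limits (rad/s): [2.57, 2.57, 3.14, 3.14, 3.14, 3.14, 3.14].

## Interface

Orientations are given as a unit quaternion [x, y, z, w].
In Python, from plant import robot, imaging gives the robot as it stands.
- The arm moves only by the tool servo_tool, never from a script. Its argument "series" is a list of rows, each a list of 3 entries, a list of its own where there are three numbers: the opening, from 0 (shut) to 1 (fully open), then the shift along the world's x, y, z in cm, then the turn about the world's z in rad. In form: [[gripper, [x, y, z], twist], ...]. A call has 1 to 5 rows; each row is the pose to reach, as a shift and turn from the pose commanded when the call began; what a row does not reach only later rows make up. A row lasts 1/12 s, in which the tool goes at most 41.7 mm and 7.16 degrees, less where a joint would pass 70% of its speed; a pose out of reach is approached as far as the arm can. A call with a gripper value outside its range is refused whole. The fingers move at their own pace and stop on an object; the grip force is fixed at half the most. Time passes only in rows, so rows that repeat a pose let the fingers close. It gives the time, the measured TCP pose, the force, the opening and the grip force at its end, in the units of the state.
- robot.get_state(): the state, without advancing time (a new reading comes with each control period).
- imaging.capture(name): name is "scene" or "top" or "wrist"; returns (picture, depth): 420x560x3 uint8, red, green, blue; 420x560 float32, mm along the optical axis (not along the pixel's ray), 0 where there is no reading.
- imaging.camera_model(name): a dict with "fx", "fy", "cx", "cy" (pixels), "position" and "attitude" of the camera in the world; the wrist camera has in their place "T_tool_cam" (4x4, takes a point from camera to tool coordinates, whose origin is the TCP and whose axes are the flange's). Camera axes: x right, y down, z forward; pixel columns grow to the right and rows downward; lengths in mm; the calibration is good to about 2 mm. The wrist camera is an equidistant fisheye: a pixel r from the principal point sees the ray r / f radians off the axis. A picture is of the moment at which its call begins: read the wrist's pose just before it. camera_model takes no time and is no camera call.
- robot.sign_off(): hands the job in; it is judged then, once.
The state is a dict: "clock": time; "joint_positions": joint angles; "joint_velocities": joint speeds; "joint_efforts": joint torques, N m; "eef_pos": TCP position; "tool_rot": TCP orientation; "contact_force": force on the tool from outside, world axes, zero at the start; "ft_torque": the same for the moment, N m; "width": finger opening in mm; "grip_force": force on a finger pad.
Only numpy, scipy, OpenCV 4.12 (cv2) and the standard library are available. Lean on these libraries where they do the work, as an engineer would, in place of code of your own. Each camera call takes 0.05 s, during which the arm holds its last target. There are 200 camera calls.

## Working session

There is one attempt and no reset: what is moved stays moved. The work goes in short steps, Python scripts to look and compute and a tool call to move; the robot and the scene stay as the last step left them, time stands still between calls to the robot, and variables do not carry over. Pictures are saved under pics/ and viewed, at most 10 in all, crops included, and the job is handed in when it is done.

Besides the shell and the picture viewer there is one more tool, called after "Emit:" by a JSON object that holds its "method" and its "body", one argument or row to a line. servo_tool: Moves the arm, as the interface text tells. Its arguments: {"type":"object","properties":{"series":{"type":"array"}},"required":["series"]}

```bash
mkdir -p pics; cat > h.py <<'E'
from plant import robot, imaging
import numpy as np, cv2
from scipy.spatial.transform import Rotation as R
def grab(n):
    st=robot.get_state(); p,d=imaging.capture(n); return st,p,d
def world(n,d,st=None):
    m=imaging.camera_model(n); v,u=np.mgrid[:420,:560]
    x=(u-m['cx'])/m['fx']; y=(v-m['cy'])/m['fy']
    if n=='wrist':
        r=np.hypot(x,y); k=np.where(r>1e-6,np.tan(np.minimum(r,1.5))/np.maximum(r,1e-6),1); x,y=x*k,y*k
    P=np.stack([x*d,y*d,d],-1)
    if n=='wrist':
        T=np.array(m['T_tool_cam']); P=P@T[:3,:3].T+T[:3,3]
        return P@R.from_quat(st['tool_rot']).as_matrix().T+np.array(st['eef_pos'])
    a=np.array(m['attitude']); Rm=a if a.shape==(3,3) else R.from_quat(a).as_matrix()
    return P@Rm.T+np.array(m['position'])
E
python3 - <<'E'
from h import *
for n in ('scene','top'):
    st,p,d=grab(n); m=imaging.camera_model(n); print(n,m)
    np.savez(n+'0.npz',p=p,d=d,W=world(n,d,st))
    cv2.imwrite(f'pics/{n}0.png',p[...,::-1])
print(imaging.camera_model('wrist')); print(st)
E
```

```text
scene {'fx': 500.14042929205215, 'fy': 500.14042929205215, 'cx': 282.94501945200466, 'cy': 209.07058619938732, 'position': array([-112.1124113 , -417.62056327,  534.81152221]), 'attitude': array([ 0.75932941, -0.44992877,  0.23517077, -0.40703521])}
top {'fx': 530.8003537752144, 'fy': 530.8003537752144, 'cx': 273.45357595967636, 'cy': 209.5021802011196, 'position': array([313.91541784, -74.00356485, 948.2538643 ]), 'attitude': array([ 0.74718717, -0.65561846,  0.07297318, -0.08093632])}
{'fx': 325.19226210127806, 'fy': 325.19226210127806, 'cx': 281.4131599693109, 'cy': 213.49278389757575, 'T_tool_cam': array([[-8.62216588e-04, -9.53226721e-01, -3.02254984e-01,
         7.64420498e+01],
       [ 9.99999553e-01, -9.39278445e-04,  1.09606495e-04,
        -9.26169256e-01],
       [-3.88381431e-04, -3.02254754e-01,  9.53227104e-01,
        -1.41285774e+02],
       [ 0.00000000e+00,  0.00000000e+00,  0.00000000e+00,
         1.00000000e+00]])}
{'clock': 0.05, 'joint_positions': array([-1.31385815,  0.46941   , -0.04862773,  1.5336738 ,  0.02409126,
        1.14100367, -0.08228278]), 'joint_velocities': array([ 0.0001463 , -0.00087667,  0.00025655, -0.00130272, -0.00056971,
        0.00080008,  0.00215963]), 'joint_efforts': array([ 1.45106711e-03, -5.11973190e+01, -4.68856003e-02, -2.38657218e+01,
        1.07899541e-02,  4.16003721e-03, -1.23029318e-05]), 'eef_pos': array([190.12946088, 647.06774002, 230.29123871]), 'tool_rot': array([ 1.42396344e-01,  9.89809259e-01, -9.48125418e-04, -1.12473140e-04]), 'contact_force': array([ 0.2522704 , -0.03962658, -0.18408755]), 'ft_torque': array([-0.05087224,  0.03725345, -0.02796549]), 'grip_force': 0.0, 'width': 85.64862644414704}
```

View pics/scene0.png

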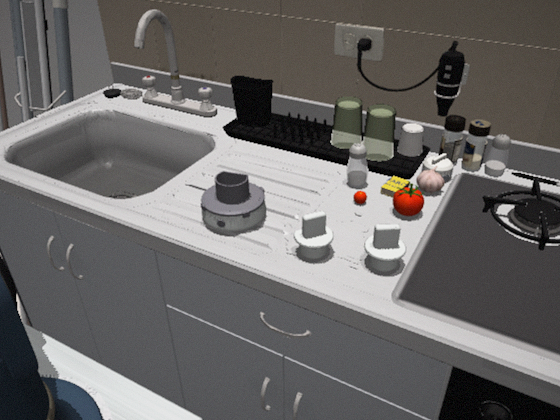

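View pics/top0.png

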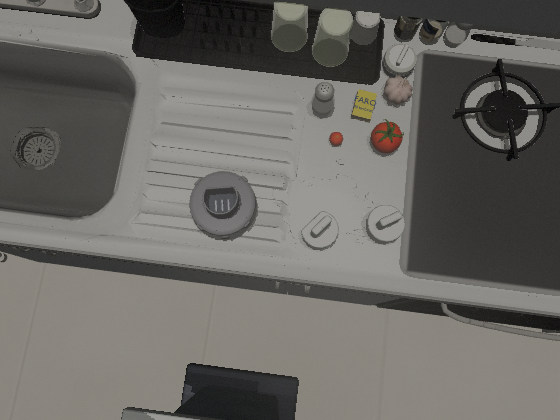

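The scene view shows the chopper at (234,203) and two pushers at (314,238) and (385,248). In the top view the chopper is at (222,203), with the chute's flat wall toward the upper edge, and the pushers are at (320,230) and (385,224). I'll measure next.

```bash
python3 - <<'E'
from h import *
f=np.load('top0.npz'); p,W=f['p'],f['W']
a=cv2.resize(p[165:255,180:270],(400,400),interpolation=cv2.INTER_CUBIC);b=cv2.resize(p[190:265,290:415],(667,400),interpolation=cv2.INTER_CUBIC)
b=cv2.resize(b,(400,240)); s=np.load('scene0.npz')['p'][205:280,285:415]; s=cv2.resize(s,(400,231),interpolation=cv2.INTER_CUBIC)
out=np.zeros((480,800,3),np.uint8); out[:400,:400]=a; out[:240,400:]=b; out[240:471,400:]=s
cv2.imwrite('pics/c1.png',out[...,::-1])
def rect(m,t):
    pts=W[...,:2][m].astype(np.float32); r=cv2.minAreaRect(pts); print(t,len(pts),pts.mean(0),r,np.round(cv2.boxPoints(r),1).tolist())
V,U=np.mgrid[:420,:560]; z=W[...,2]
for n,(u,v) in dict(A=(320,230),B=(385,224)).items():
    w=(abs(U-u)<26)&(abs(V-v)<26)
    print(n,np.histogram(z[w],bins=np.arange(-12,100,6)))
    rect(w&(z>66)&(z<85),n+'bar'); m=w&(z>31)&(z<42); rect(m,n+'flange')
    (c,r)=cv2.minEnclosingCircle(W[...,:2][m].astype(np.float32)); print(c,r)
w=(abs(U-222)<45)&(abs(V-203)<45); print(np.histogram(z[w],bins=np.arange(-20,110,6)))
E
```

```text
A (array([  14, 1353,  259,    0,    0,    0,    5,  654,   78,   12,    7,
          8,    9,   51,  143,    1,    0,    0]), array([-12,  -6,   0,   6,  12,  18,  24,  30,  36,  42,  48,  54,  60,
        66,  72,  78,  84,  90,  96]))
Abar 195 [ 491.0543  -134.23807] ((491.79046630859375, -134.66578674316406), (14.063177108764648, 39.69096374511719), 49.282440185546875) [[472.20001220703125, -127.0], [502.20001220703125, -152.89999389648438], [511.3999938964844, -142.3000030517578], [481.29998779296875, -116.4000015258789]]
Aflange 708 [ 486.5877 -137.5527] ((488.4026794433594, -138.6849365234375), (53.05543899536133, 64.7833023071289), 51.20335388183594) [[446.5, -139.10000610351562], [497.0, -179.6999969482422], [530.2999877929688, -138.3000030517578], [479.79998779296875, -97.69999694824219]]
(491.795166015625, -134.5617218017578) 33.050933837890625
B (array([  6, 943, 485,  62,   0,   0,  15, 729, 106,   8,  15,  12,  13,
        49, 144,   2,   0,   0]), array([-12,  -6,   0,   6,  12,  18,  24,  30,  36,  42,  48,  54,  60,
        66,  72,  78,  84,  90,  96]))
Bbar 195 [ 5
[... 170 characters left out ...]
000122070312, -269.20001220703125], [534.2999877929688, -261.5], [513.2000122070312, -228.3000030517578]]
Bflange 801 [ 515.60254 -247.36409] ((518.0396728515625, -249.09800720214844), (64.96166229248047, 64.48587799072266), 51.54199981689453) [[472.6000061035156, -254.5], [523.0999755859375, -294.6000061035156], [563.5, -243.6999969482422], [513.0, -203.60000610351562]]
(517.6329956054688, -248.9251251220703) 33.13510513305664
(array([   0,   37, 2365, 1850,   37,   41,   75,   73,   48,   32, 2006,
        865,   46,   63,   53,   62,  106,  128,    0,    0,    0]), array([-20, -14,  -8,  -2,   4,  10,  16,  22,  28,  34,  40,  46,  52,
        58,  64,  70,  76,  82,  88,  94, 100, 106]))
```

View pics/c1.png

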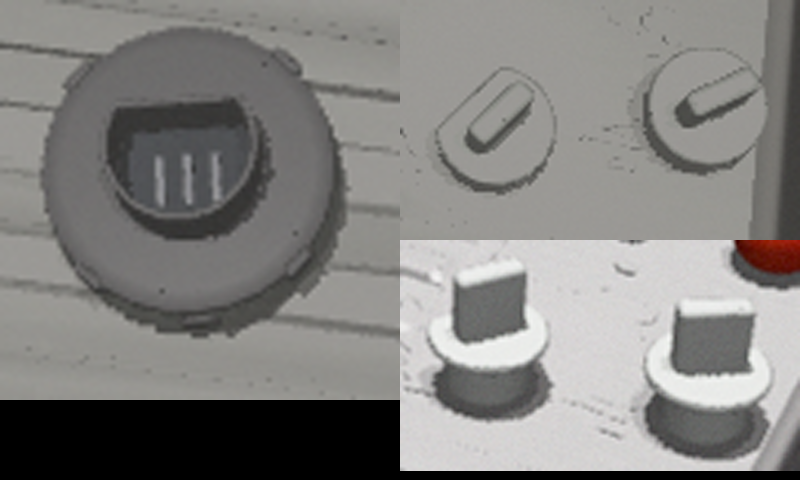

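Pusher A, the left one, has the flat: it faces upper left in the top view, at yaw ≈ 50°. The chute's flat wall is at the top of the top view. Next I'll fit the chute rim.

```bash
python3 - <<'E'
from h import *
from scipy.optimize import least_squares
V,U=np.mgrid[:420,:560]
f=np.load('top0.npz'); W=f['W']; z=W[...,2]
w=(abs(U-222)<45)&(abs(V-203)<45)
m=w&(z>76); P=W[m]; print(len(P),np.percentile(P[:,2],[5,50,75,95])); zr=np.median(P[P[:,2]>79,2])
P=P[P[:,2]>zr-4]
def res(q,P,ro=28.5,fl=16.5):
    x,y,t=q; c,s=np.cos(t),np.sin(t); dx,dy=P[:,0]-x,P[:,1]-y
    a=c*dx+s*dy
    return np.maximum(np.hypot(dx,dy)-ro,a-fl)
best=min((least_squares(res,[*P[:,:2].mean(0),t],args=(P,),loss='soft_l1') for t in np.arange(-3,3,.5)),key=lambda r:r.cost)
print('rim top',len(P),zr,best.x,np.degrees(best.x[2]),np.sqrt(np.mean(best.fun**2)))
# body outline
b=w&(z>30)&(z<55); c,r=cv2.minEnclosingCircle(W[...,:2][b].astype(np.float32)); print('body',c,r)
s=np.load('scene0.npz')['W']; zs=s[...,2]
q=(np.hypot(s[...,0]-best.x[0],s[...,1]-best.x[1])<40)&(zs>70); Q=s[q]; print('scene z',np.percentile(Q[:,2],[50,80,95]))
zt=np.percentile(Q[:,2],90); Q=Q[Q[:,2]>zt-4]
b2=least_squares(res,best.x,args=(Q,),loss='soft_l1'); print('scene',len(Q),b2.x,np.sqrt(np.mean(b2.fun**2)))
for c in ((491.8,-134.6),(517.7,-248.9)):
    q=(np.hypot(s[...,0]-c[0],s[...,1]-c[1])<36)&(zs>72); print('scene bar',cv2.minAreaRect(s[q][:,:2].astype(np.float32)),np.percentile(s[q][:,2],[50,95]))
st=robot.get_state(); print(R.from_quat(st['tool_rot']).as_matrix().round(3))
E
```

```text
268 [ 77.01723486  82.55598379  84.18095033 948.2538643 ]
rim top 243 82.8632841253795 [513.90460723  40.12978981  -6.07991879] -348.3536862287443 75.47831417333813
body (514.1961059570312, 40.77424240112305) 60.734718322753906
scene z [79.19966275 84.39573553 86.0791958 ]
scene 196 [513.62694618  39.72023561  -6.08442947] 1.2539165250160322
scene bar ((490.38653564453125, -135.06219482421875), (16.08611488342285, 39.916893005371094), 54.673587799072266) [75.99095613 77.69620797]
scene bar ((516.3057861328125, -249.33737182617188), (15.39754581451416, 38.40882110595703), 31.35356903076172) [75.98914167 77.74535976]
[[-0.959  0.282 -0.   ]
 [ 0.282  0.959 -0.002]
 [-0.    -0.002 -1.   ]]
```

The flat pusher is at about (491.5, −134.7) with yaw 50°. The chopper is at (513.8, 40.0) with yaw 11.6° and its rim at about z = 82.5. I'm moving now.

Emit:
{"method": "servo_tool", "body": {
  "series": [
    [1, [2.3, -3.2, 0], -0.08],
    [1, [4.6, -6.4, 0], -0.16],
    [1, [6.9, -9.6, 0], -0.24],
    [1, [9.2, -12.8, 0], -0.32],
    [1, [11.5, -16, 0], -0.4]
  ]
}}

```text
clock: 0.52
eef_pos: [305.9, 485.7, 230.9]
tool_rot: [0.338, 0.941, -0.0, -0.0]
contact_force: [1.8, 1.3, -0.4]
width: 85.3
grip_force: 0.0
```

Emit:
{"method": "servo_tool", "body": {
  "series": [
    [1, [2.3, -3.2, 0], 0],
    [1, [4.6, -6.4, 0], 0],
    [1, [6.9, -9.6, 0], 0],
    [1, [9.2, -12.8, 0], 0],
    [1, [11.5, -16, 0], 0]
  ]
}}

```text
clock: 0.93
eef_pos: [420.8, 325.7, 231.2]
tool_rot: [0.336, 0.942, -0.0, -0.0]
contact_force: [1.2, -0.1, -0.4]
width: 85.1
grip_force: 0.0
```

Emit:
{"method": "servo_tool", "body": {
  "series": [
    [1, [1.2, -3.8, 0], 0],
    [1, [2.4, -7.6, 0], 0],
    [1, [3.6, -11.4, 0], 0],
    [1, [4.8, -15.2, 0], 0],
    [1, [6, -19, 0], 0]
  ]
}}

```text
clock: 1.35
eef_pos: [480.2, 135.6, 231.2]
tool_rot: [0.336, 0.942, -0.0, -0.0]
contact_force: [0.8, -0.1, 0.4]
width: 85.3
grip_force: 0.0
```

Emit:
{"method": "servo_tool", "body": {
  "series": [
    [1, [0.2, -4, 0], 0],
    [1, [0.4, -8, 0], 0],
    [1, [0.6, -12, 0], 0],
    [1, [0.8, -16, 0], 0],
    [1, [1, -20, 0], 0]
  ]
}}

```text
clock: 1.77
eef_pos: [489.7, -64.2, 231.2]
tool_rot: [0.336, 0.942, 0.0, -0.0]
contact_force: [1.1, -0.3, -0.4]
width: 85.6
grip_force: 0.0
```

Emit:
{"method": "servo_tool", "body": {
  "series": [
    [1, [0.1, -3.5, -2], 0],
    [1, [0.1, -7, -4], 0],
    [1, [0.1, -7, -4], 0]
  ]
}}

```text
clock: 2.02
eef_pos: [487.7, -139.7, 188.5]
tool_rot: [0.342, 0.94, -0.003, -0.002]
contact_force: [-0.9, 0.1, 0.9]
width: 85.2
grip_force: 0.0
```

```bash
cat > wr.py <<'E'
from h import *
import sys
st,p,d=grab('wrist'); W=world('wrist',d,st); n=sys.argv[1]; np.savez(n+'.npz',p=p,d=d,W=W)
cv2.imwrite(f'pics/{n}.png',p[...,::-1])
print(st['eef_pos'],st['tool_rot'],st['width'])
E
python3 wr.py w1; python3 - <<'E'
from h import *
W=np.load('w1.npz')['W']; z=W[...,2]; n=np.hypot(W[...,0]-491.5,W[...,1]+134.7)
for lo,hi,r in ((70,84,30),(31,41,38)):
    q=(n<r)&(z>lo)&(z<hi); P=W[q]; print(len(P),np.median(P[:,2]) if len(P) else 0,cv2.minAreaRect(P[:,:2].astype(np.float32)), cv2.minEnclosingCircle(P[:,:2].astype(np.float32)))
E
```

```text
[ 487.69559415 -139.69382438  188.50805762] [ 0.34151066  0.9398718  -0.00258881 -0.00218496] 85.24346523536488
755 74.24535087221166 ((493.322509765625, -135.70819091796875), (13.54865837097168, 40.250953674316406), 50.85760498046875) ((493.08526611328125, -135.99960327148438), 20.171443939208984)
2416 34.66249102623732 ((489.53973388671875, -140.02035522460938), (53.287593841552734, 65.50685119628906), 51.49049377441406) ((493.5194091796875, -135.7568817138672), 33.28178405761719)
```

View pics/w1.png

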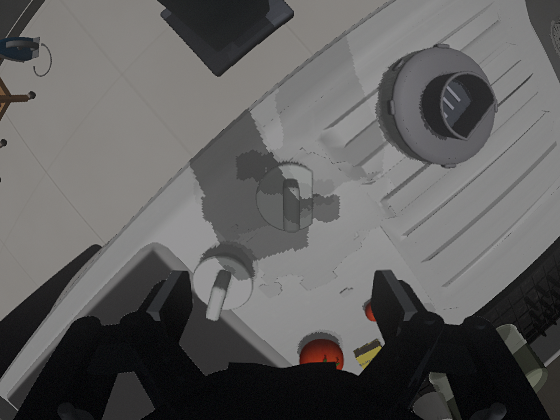

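The wrist view shows the flat pusher at (285,195), with its flat to the right, and the round one at (222,283). I'm descending now.

Emit:
{"method": "servo_tool", "body": {
  "series": [
    [1, [0.1, -0.1, -3], 0],
    [1, [0.1, -0.1, -6], 0],
    [1, [0.1, -0.1, -9], 0],
    [1, [0.1, -0.1, -9], 0],
    [1, [0.1, -0.1, -9], 0]
  ]
}}

```text
clock: 2.48
eef_pos: [491.6, -132.2, 100.7]
tool_rot: [0.336, 0.942, -0.0, -0.002]
contact_force: [0.2, 0.2, 0.6]
width: 85.2
grip_force: 0.0
```

Emit:
{"method": "servo_tool", "body": {
  "series": [
    [1, [0.1, -0.3, -2], 0],
    [1, [0.1, -0.3, -4], 0],
    [1, [0.1, -0.3, -5.5], 0],
    [1, [0.1, -0.3, -5.7], 0],
    [1, [0.1, -0.3, -5.7], 0]
  ]
}}

```text
clock: 2.9
eef_pos: [494.3, -136.1, 45.5]
tool_rot: [0.336, 0.942, 0.0, 0.001]
contact_force: [0.1, 0.1, -0.2]
width: 85.5
grip_force: 0.0
```

Emit:
{"method": "servo_tool", "body": {
  "series": [
    [0, [0, 0, 0], 0],
    [0, [0, 0, 0], 0],
    [0, [0, 0, 0], 0],
    [0, [0, 0, 0], 0],
    [0, [0, 0, 0], 0]
  ]
}}

```text
clock: 3.32
eef_pos: [493.6, -136.3, 44.9]
tool_rot: [0.336, 0.942, 0.0, 0.0]
contact_force: [-0.2, 0.9, -0.6]
width: 25.7
grip_force: 0.0
```

Emit:
{"method": "servo_tool", "body": {
  "series": [
    [0, [0, 0, 0], 0],
    [0, [0, 0, 0], 0],
    [0, [0, 0, 0], 0],
    [0, [0, 0, 0], 0],
    [0, [0, 0, 0], 0]
  ]
}}

```text
clock: 3.73
eef_pos: [493.5, -136.4, 44.6]
tool_rot: [0.336, 0.942, 0.0, 0.0]
contact_force: [0.2, 0.5, 3.8]
width: 13.6
grip_force: 62.2
```

Gripped, with width 13.6. I'm lifting and checking the hold.

Emit:
{"method": "servo_tool", "body": {
  "series": [
    [0, [0, 0, 1], 0],
    [0, [0, 0, 3.5], 0],
    [0, [0, 0, 7], 0],
    [0, [0, 0, 10.5], 0],
    [0, [0, 0, 13], 0]
  ]
}}

```text
clock: 4.15
eef_pos: [493.5, -136.9, 177.1]
tool_rot: [0.337, 0.942, 0.0, 0.001]
contact_force: [1.0, 0.0, -1.4]
width: 13.5
grip_force: 61.2
```

Emit:
{"method": "servo_tool", "body": {
  "series": [
    [0, [0.3, 2.5, 0], -0.1],
    [0, [0.6, 5.5, 0], -0.2],
    [0, [0.9, 8.5, 0], -0.3],
    [0, [1.2, 11.5, 0], -0.4],
    [0, [1.2, 12.5, 0], -0.5]
  ]
}}

```text
clock: 4.57
eef_pos: [505.3, -6.3, 174.4]
tool_rot: [0.558, 0.83, 0.001, -0.001]
contact_force: [0.4, 0.3, -1.8]
width: 13.1
grip_force: 61.3
```

Emit:
{"method": "servo_tool", "body": {
  "series": [
    [0, [0, 0, 0], -0.1],
    [0, [0, 0, 0], -0.182],
    [0, [0, 0, 0], -0.182],
    [0, [0, 0, 0], -0.182]
  ]
}}

```text
clock: 4.9
eef_pos: [504.9, -11.4, 174.4]
tool_rot: [0.631, 0.776, -0.0, -0.0]
contact_force: [-0.0, 0.5, -0.9]
width: 13.1
grip_force: 61.3
```

```bash
python3 wr.py w2; python3 - <<'E'
from h import *
st,p,d=grab('scene'); cv2.imwrite('pics/s2.png',p[...,::-1]); np.savez('s2.npz',p=p,W=world('scene',d))
st,p,d=grab('top'); cv2.imwrite('pics/t2.png',p[...,::-1]); np.savez('t2.npz',p=p,W=world('top',d))
a=cv2.imread('pics/w2.png'); b=cv2.imread('pics/s2.png')
cv2.imwrite('pics/m2.png',np.hstack([cv2.resize(a,(400,300)),cv2.resize(b[100:310,140:420],(400,300))]))
for n in ('w2','s2','t2'):
    W=np.load(n+'.npz')['W']; e=np.array(st['eef_pos']); q=(np.hypot(*(W[...,:2]-e[:2]).transpose(2,0,1))<42)&(abs(W[...,2]-(e[2]-8))<5)
    P=W[q]; print(n,len(P)); 
    if len(P)>20: print(cv2.minAreaRect(P[:,:2].astype(np.float32)),cv2.minEnclosingCircle(P[:,:2].astype(np.float32)),np.median(P[:,2]))
print(st)
E
```

```text
[504.90347344 -11.40444096 174.39214968] [ 6.31038069e-01  7.75751841e-01 -1.67274135e-04 -9.18889908e-05] 13.106429048714789
w2 4868
((496.81475830078125, -1.7963790893554688), (60.72114181518555, 41.4621696472168), 28.799152374267578) ((500.93475341796875, -7.804540634155273), 32.432918548583984) 164.47249834734612
s2 478
((494.58062744140625, -13.802364349365234), (50.57561111450195, 64.53550720214844), 19.480335235595703) ((501.0303039550781, -11.399065017700195), 32.756412506103516) 166.53324847492576
t2 225
((490.6282043457031, -27.284709930419922), (23.763301849365234, 62.18619155883789), 51.12208938598633) ((497.46923828125, -18.79976463317871), 31.10870361328125) 163.9991787279546
{'clock': 5.0, 'joint_positions': array([-0.52435042,  0.27814123,  0.55931998,  2.01906269, -0.18807019,
        0.89386309,  0.34026314]), 'joint_velocities': array([ 0.00425442,  0.00044599, -0.00126915, -0.00209465, -0.00299731,
       -0.0021089 , -0.00445677]), 'joint_efforts': array([-2.01101946e-01, -3.24665093e+01,  3.76526803e+00, -2.04060996e+01,
        7.66869576e-03,  8.82414723e-03,  5.37541142e-03]), 'eef_pos': array([505.05400492, -11.61773646, 174.3933577 ]), 'tool_rot': array([ 6.31394785e-01,  7.75461555e-01, -9.54017574e-06, -5.19170048e-05]), 'contact_force': array([ 0.10877175,  0.27613864, -1.13054357]), 'ft_torque': array([ 0.01718364, -0.03475772, -0.01324756]), 'grip_force': 61.30973696708679, 'width': 13.22498573060928}
```

View pics/m2.png

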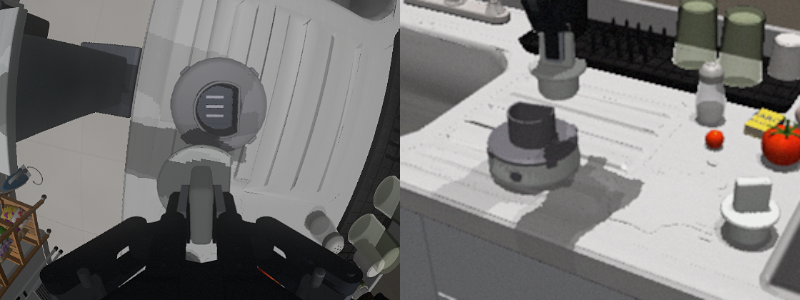

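```bash
cat > fit.py <<'E'
from h import *
from scipy.optimize import least_squares
def D(q,P,ro,fl):
    x,y,t=q; c,s=np.cos(t),np.sin(t); dx,dy=P[:,0]-x,P[:,1]-y
    return np.maximum(np.hypot(dx,dy)-ro,c*dx+s*dy-fl)
def edges(W,cen,cam,c0,rad,zt,tol):
    q=(np.hypot(W[...,0]-c0[0],W[...,1]-c0[1])<rad)&(abs(W[...,2]-zt)<tol)
    dist=np.linalg.norm(W-cam,axis=-1); k=np.ones((3,3))
    far=cv2.dilate(np.where(dist<3000,dist,3000).astype(np.float32),k); near=cv2.erode(dist.astype(np.float32),k)
    return W[q&(far-dist>14)&(dist-near<8)]
def fit(P,q0,ro,fl):
    b=least_squares(D,q0,args=(P,ro,fl),loss='soft_l1',f_scale=.7); J=b.jac
    return b.x.round(3),len(P),np.median(abs(b.fun)).round(2)
E
python3 - <<'E'
from fit import *
st=robot.get_state(); e=np.array(st['eef_pos']); Rt=R.from_quat(st['tool_rot']).as_matrix()
T=np.array(imaging.camera_model('wrist')['T_tool_cam'])
cams=dict(w2=Rt@T[:3,3]+e,s2=imaging.camera_model('scene')['position'],t2=imaging.camera_model('top')['position'])
for n,c in cams.items():
    W=np.load(n+'.npz')['W']
    P=edges(W,None,c,e[:2],45,e[2]-9,4.5)
    print(n,'flange',fit(P,[502,-11.5,.2],33,21), P.mean(0).round(0) if len(P) else '')
    P=edges(W,None,c,(514,40),36,82.5,3)
    print(n,'rim(outer+inner mid)',fit(P,[514,40,.2],30,18), np.median(P[:,2]))
E
```

```text
w2 flange (array([505.192, -11.693,  -1.57 ]), 208, np.float64(0.42)) [494.   1. 163.]
w2 rim(outer+inner mid) (array([5.17136e+02, 3.90390e+01, 2.05000e-01]), 359, np.float64(0.84)) 83.3488335569649
s2 flange (array([ 5.03743e+02, -1.07530e+01, -4.50000e-02]), 67, np.float64(0.7)) [494. -16. 165.]
s2 rim(outer+inner mid) (array([5.14423e+02, 4.08040e+01, 2.02000e-01]), 43, np.float64(1.16)) 84.72494222281432
t2 flange (array([ 5.03257e+02, -9.37500e+00,  2.00000e-01]), 35, np.float64(0.52)) [498. -39. 163.]
t2 rim(outer+inner mid) (array([5.14e+02, 4.00e+01, 2.00e-01]), 0, np.float64(nan)) nan
  return _methods._mean(a, axis=axis, dtype=dtype,
  ret = ret.dtype.type(ret / rcount)
```

```bash
python3 - <<'E'
from fit import *
for n in ('w1','w2','top0','t2','s2','scene0'):
    W=np.load(n+'.npz')['W']; q=(np.hypot(W[...,0]-514,W[...,1]-40)<38)&(W[...,2]>76)&(W[...,2]<90)
    z=W[q][:,2]; 
    if len(z)<20: continue
    zt=np.percentile(z,80)
    P=W[q]; P=P[abs(P[:,2]-zt)<2]
    def res(p):
        s=D(p,P,28.5,16.5); return np.sign(s)*np.maximum(abs(s)-1,0)+.05*s
    b=least_squares(res,[514,40,.2],loss='soft_l1'); print(n,len(P),zt.round(1),b.x.round(3),np.abs(D(b.x,P,28.5,16.5)).mean().round(2))
W=np.load('w2.npz')['W'];c=(513,40)
q=(np.hypot(W[...,0]-515,W[...,1]-40)<66)&(W[...,2]>35)&(W[...,2]<55); print(cv2.minEnclosingCircle(W[q][:,:2].astype(np.float32)))
E
```

```text
w1 640 83.9 [5.16462e+02 3.87830e+01 1.99000e-01] 0.8
w2 961 84.0 [5.16517e+02 3.95230e+01 1.96000e-01] 0.78
top0 135 83.8 [5.14442e+02 4.05990e+01 2.14000e-01] 0.77
s2 142 85.1 [5.13493e+02 3.98870e+01 1.98000e-01] 0.97
scene0 154 85.0 [5.13736e+02 3.97180e+01 2.04000e-01] 1.06
((516.7427978515625, 39.40514373779297), 60.78052520751953)
```

Emit:
{"method": "servo_tool", "body": {
  "series": [
    [0, [0.5, 2.5, 0], 0],
    [0, [1.13, 5.07, -1], 0],
    [0, [1.13, 5.07, -3], 0],
    [0, [1.13, 5.07, -3.5], 0],
    [0, [1.13, 5.07, -3.5], 0]
  ]
}}

```text
clock: 5.47
eef_pos: [515.1, 38.6, 137.9]
tool_rot: [0.632, 0.775, -0.002, -0.001]
contact_force: [-0.2, 1.4, -1.2]
width: 13.4
grip_force: 61.1
```

```bash
python3 wr.py w3; python3 - <<'E'
from fit import *
s,p,d=grab('scene'); t,p2,d=grab('top')
a=cv2.imread('pics/w3.png'); cv2.imwrite('pics/m3.png',np.hstack([cv2.resize(a[60:270,120:400],(400,300)),cv2.resize(p[130:250,160:320,::-1],(400,300),interpolation=cv2.INTER_CUBIC)]))
print(robot.get_state()['eef_pos'])
E
```

```text
[515.09285666  38.60137033 137.92699466] [ 0.63182914  0.77510495 -0.00175857 -0.00107845] 13.44551536678878
[516.89038026  38.0579012  140.06548628]
```

View pics/m3.png

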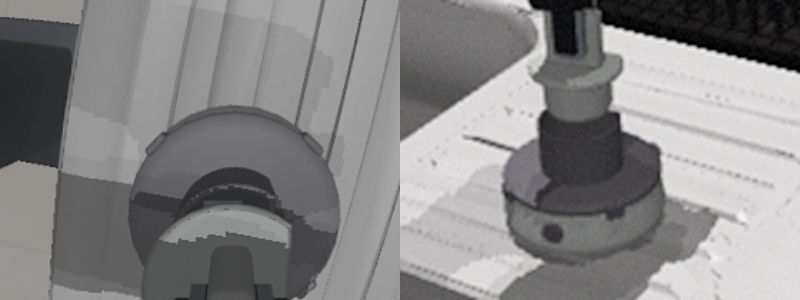

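The stem is centred over the chute, with its flat toward the flat wall. I'm lowering gently.

Emit:
{"method": "servo_tool", "body": {
  "series": [
    [0, [-0.05, 0.1, -0.6], 0],
    [0, [-0.05, 0.1, -1.1], 0],
    [0, [-0.05, 0.1, -1.6], 0],
    [0, [-0.05, 0.1, -2], 0],
    [0, [-0.05, 0.1, -2.2], 0]
  ]
}}

```text
clock: 6.03
eef_pos: [515.6, 40.3, 116.6]
tool_rot: [0.632, 0.775, -0.0, -0.0]
contact_force: [-0.3, 0.4, -1.4]
width: 13.0
grip_force: 61.2
```

Free so far, so I'm continuing.

Emit:
{"method": "servo_tool", "body": {
  "series": [
    [0, [0, 0, -0.4], 0],
    [0, [0, 0, -0.8], 0],
    [0, [0, 0, -1.2], 0],
    [0, [0, 0, -1.5], 0],
    [0, [0, 0, -1.5], 0]
  ]
}}

```text
clock: 6.45
eef_pos: [515.6, 40.3, 101.6]
tool_rot: [0.632, 0.775, -0.001, -0.0]
contact_force: [-1.6, -0.2, -0.9]
width: 13.3
grip_force: 61.2
```

Emit:
{"method": "servo_tool", "body": {
  "series": [
    [0, [0, 0, -0.1], 0],
    [0, [0, 0, -0.2], 0],
    [0, [0, 0, -0.3], 0],
    [0, [0, 0, -0.3], 0],
    [0, [0, 0, -0.3], 0]
  ]
}}

```text
clock: 6.87
eef_pos: [516.2, 40.4, 99.6]
tool_rot: [0.632, 0.775, 0.0, 0.0]
contact_force: [-1.0, -0.5, 1.4]
width: 13.5
grip_force: 61.5
```

Emit:
{"method": "servo_tool", "body": {
  "series": [
    [0, [0, 0, -0.1], 0],
    [0, [0, 0, -0.2], 0],
    [0, [0, 0, -0.2], 0],
    [0, [0, 0, -0.2], 0]
  ]
}}

```text
clock: 7.2
eef_pos: [516.4, 40.4, 99.5]
tool_rot: [0.632, 0.775, 0.001, -0.0]
contact_force: [-5.4, 0.3, 17.8]
width: 13.1
grip_force: 64.2
```

Contact at z = 99.5, which agrees with the rim height seen (about 84–85) plus the flange. I'm releasing and rising.

Emit:
{"method": "servo_tool", "body": {
  "series": [
    [0.3, [0, 0, 0.15], 0],
    [0.6, [0, 0, 0.15], 0],
    [0.8, [0, 0, 0.15], 0],
    [0.8, [0, 0, 0.15], 0],
    [0.8, [0, 0, 0.15], 0]
  ]
}}

```text
clock: 7.62
eef_pos: [515.9, 40.4, 98.6]
tool_rot: [0.632, 0.775, -0.0, -0.0]
contact_force: [-0.4, -0.1, 0.9]
width: 68.0
grip_force: 0.0
```

Emit:
{"method": "servo_tool", "body": {
  "series": [
    [0.8, [0, 0, 0], 0],
    [0.8, [0, 0, 1], 0],
    [0.8, [0, 0, 3], 0],
    [0.8, [0, 0, 6], 0],
    [0.8, [0, 0, 9], 0]
  ]
}}

```text
clock: 8.03
eef_pos: [515.4, 40.0, 189.9]
tool_rot: [0.632, 0.775, -0.001, -0.0]
contact_force: [0.5, 0.7, -0.2]
width: 68.4
grip_force: 0.0
```

Emit:
{"method": "servo_tool", "body": {
  "series": [
    [0.8, [0, 2, 2], 0],
    [0.8, [0, 5, 4], 0],
    [0.8, [0, 9, 4], 0],
    [0.8, [0, 12, 4], 0],
    [0.8, [0, 12, 4], 0]
  ]
}}

```text
clock: 8.45
eef_pos: [515.5, 168.5, 229.7]
tool_rot: [0.628, 0.779, 0.002, -0.001]
contact_force: [-0.1, 0.7, -0.1]
width: 68.2
grip_force: 0.0
```

```bash
python3 - <<'E'
from fit import *
s,p,d=grab('scene'); W=world('scene',d); t,p2,d2=grab('top'); W2=world('top',d2)
cv2.imwrite('pics/m4.png',np.hstack([cv2.resize(p2[160:265,160:300,::-1],(400,300),interpolation=cv2.INTER_CUBIC),cv2.resize(p[130:280,200:400,::-1],(400,300),interpolation=cv2.INTER_CUBIC)]))
for n,w in (('s',W),('t',W2)):
  r=np.hypot(w[...,0]-515,w[...,1]-40)
  for lo,hi in((86,98),(122,137)):
    P=w[(r<42)&(w[...,2]>lo)&(w[...,2]<hi)]
    if len(P)>9: print(n,len(P),np.median(P[:,2]),cv2.minAreaRect(P[:,:2].astype(np.float32)))
E
```

```text
s 450 91.72042995005347 ((506.3021545410156, 37.991573333740234), (50.59733581542969, 66.00655364990234), 21.460290908813477)
s 171 129.2509108934957 ((513.7633056640625, 39.99610900878906), (15.777301788330078, 39.060157775878906), 13.150761604309082)
t 727 89.27529477013593 ((509.186767578125, 40.107749938964844), (54.28773880004883, 64.00957489013672), 12.352526664733887)
t 218 128.57339613182126 ((514.7518310546875, 40.89777374267578), (14.38356876373291, 38.53891372680664), 11.412918090820312)
```

View pics/m4.png

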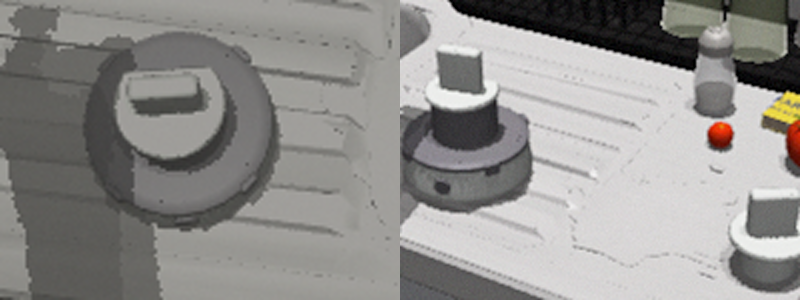

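The flat pusher sits home: its flange is on the rim with the flat side toward the flat wall, and the bar top is at about z = 129. The round pusher is untouched.

```bash
python3 -c "
from plant import robot
print(robot.sign_off())"
```

```text
the job is handed in; nothing more can be done
None
```

The flat-sided pusher is home in the chopper's chute, with its flat to the flat wall, its flange on the rim and the gripper clear; the round pusher was not touched, and the job was handed in at about 8.5 s.

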